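# Load, stopper and press the round flask in its sprung cradle

### The arm

A 6-joint arm with a two-finger parallel gripper is mounted at the origin on the work surface. World frame = base frame: x ahead of the robot, y to its left, z up, the work surface at z = 0. Lengths are in mm, angles in rad, forces in N, time in s.
With the tool pointing down it reaches from about 275 to 875 mm from the base axis. Payload 12.5 kg.
Tool frame: the origin (TCP) lies midway between the tips of the shut fingers; the grasp point (between the pads) lies 19 mm behind it; z points along the fingers, y is the direction in which the jaws open and shut (so a half turn about z gives the same grasp; the last joint's range is limited). The gripper opens to 85 mm and grips with 20 to 120 N. Pads are 22 mm wide; open, the fingers measure 114 mm over their backs; the gripper's body (76 mm by 85 mm) begins 54 mm behind the grasp point. The pads swing forward as they close: fully open they stand 13 mm farther back than shut.
Start: joints at [1.176, 0.351, 1.652, -0, 1.139, -0.085], TCP at [167.646, 523.812, 231.29] pointing down, gripper open.
Joint ranges: [-2.75, 2.75], [-0.79, 2.1], [0.01, 2.65], [-1.57, 4.71], [0.07, 3.14], [-2.87, 2.87]. Speed limits (rad/s): [2.22, 2.22, 2.79, 3.14, 3.14, 3.14].

### API

Orientations are given as a rotation vector (axis times angle).
In Python, from workcell import arm, vision gives the robot as it stands.
- The arm moves only by the shell command python3 -m inch 'ROWS' [FORCE]. ROWS is JSON, a list of rows, each a list of 7 numbers: the shift along the tool's x, y, z each as a share of 250 mm, from -1 to 1, then the turn, a rotation vector about the tool's x, y, z each as a share of 90 degrees, from -1 to 1, then the opening, from -1 (shut) to 1 (fully open), so that 0 is half open. In form: [[x, y, z, rx, ry, rz, grip], ...]. A call has 1 to 12 rows; each row is the pose to reach, as a shift and turn from the pose measured when the call began, along the tool's axes at that moment; what a row does not reach only later rows make up. A row lasts 1/8 s, in which the tool goes at most 62.5 mm and 10.7 degrees, less where a joint would pass 70% of its speed; a pose out of reach is approached as far as the arm can. A call with a number of a shift or a turn outside -1 to 1 is refused whole. A call with a gripper value outside its range is refused whole. The fingers move at their own pace and stop on an object; FORCE is the grip in N (left out, the last holds). Time passes only in rows, so rows that repeat a pose let the fingers close. It gives the time, the measured TCP pose, the force and the opening at its end, in the units of the state.
- arm.get_state(): the state, without advancing time (a new reading comes with each control period).
- vision.snapshot(name): name is "side" or "top"; returns a dict with "pixels" (384x512x3 uint8, red, green, blue), "K" (3x3 intrinsics, pixels), "rvec" (rotation vector, rad) and "tvec" (3), from world to camera coordinates, as OpenCV has them. Camera axes: x right, y down, z forward; pixel columns grow to the right and rows downward; lengths in mm; the calibration is good to about 2 mm. A picture is of the moment at which its call begins. There is no depth.
- arm.close_job(): hands the job in, once; it reports no verdict.
The state is a dict: "clock": time; "joints": joint angles; "joint_vel": joint speeds; "tau": joint torques, N m; "position": TCP position; "ee_rot": TCP orientation; "contact_force": force on the tool from outside, world axes, zero at the start; "wrist_torque": the same for the moment, N m; "opening": finger opening in mm.
Only numpy, scipy, OpenCV 4.12 (cv2) and the standard library are available. Lean on these libraries where they do the work, as an engineer would, in place of code of your own. Each camera call takes 0.05 s, during which the arm holds its last target. There are 200 camera calls.

### The job

Stand the amber round flask upright in the ring of the sprung cradle and let go of it, and only then put the red stopper in its mouth so that its grip rests on the rim. Finally push down on the stopper until the cradle is pressed right down to its stop, and finish while still holding it down there: do not let it spring back. Leave the white stopper and the other glassware and jars where they stand.

Things in the scene. Friction and masses are not known exactly. Their poses are not given: they have to be found in the camera images.
- flask_center (a point): Point half-way up the axis of the loose flat-bottomed round flask of amber glass (160 g), 72.5 mm above its underside; z is its axis, up. Round bulb 72 mm across (widest 28 mm above the underside), flat underside 44 mm across, then a straight neck 28 mm across from 76 to 140 mm above the underside, and a rim 30 mm across at 145 mm. Starts standing on the table at one side, left or right. Grip it by the neck.
- flask_base (a point): Centre of the flask's flat underside; z is the flask's axis, up.
- flask_mouth (a point): Centre of the flask's rim, at the top of its neck (145 mm above the underside). The mouth is a round hole 21 to 22 mm wide and 25 mm deep or more.
- stopper_center (a point): Centre of the grip of the red stopper: an upright cylinder 32 mm across and 34 mm tall (so 17 mm above and below this point), z up. Under it a tapered plug 18 mm long, 18 mm across at the top and 12 mm at the tip. Loose, 35 g. Starts standing plug down in one of the two holes of the wooden rack; the grip rests on the rack's top, 30 mm above the table.
- stopper_seat (a point): Centre of the underside of the red stopper's grip, where the plug begins; it rests on the flask's rim when the stopper is in. z is the stopper's axis, up.
- flask: The flask itself, origin at the centre of its flat underside, z up.
- stopper: The red stopper itself, origin at the same point as stopper_seat.
- cradle_seat (a point): Centre of the top of the black round platform on which the flask stands in the cradle, z up; 62 mm above the table when not pressed. A blue ring 77 mm wide inside and 90 mm outside, its top 39 mm above this point, is carried by the platform on three struts and goes round the flask's bulb with 2.5 mm to spare. The cradle stands on a dark square base plate 130 mm wide, fixed to the table, and its spring coil shows under the platform.
- cradle (a joint): How far the cradle's platform and ring are pressed down, m: 0 at rest (up), 0.018 at its stop. The spring needs about 4 to 7 N of push to start moving with the flask in, and about 11 to 14 N to reach the stop; it springs back when let go. The flask's weight alone does not move it.
- rack: Wooden stopper rack, fixed to the table, 60 x 140 x 30 mm (its x, y, z), origin at the centre of its underside; two holes on its top, 40 mm either way along its y. It stands on the other side from the flask.
- spare: White stopper of the same shape, in the other hole of the rack; origin at the centre of the underside of its grip. Leave it there.
- white_jar: White jar with black cap, 54 mm across, 85 mm tall, origin under its centre; leave it alone.
- dark_jar: Dark amber jar with black cap, 46 mm across, 70 mm tall, origin under its centre; leave it alone.
- conical: Small green conical flask, 68 mm across, 90 mm tall, origin under its centre; leave it alone.
- beaker: Clear glass beaker, 72 mm across, 85 mm tall, origin under its centre; leave it alone.
Not all that is in view belongs to the job. Of the things like the stopper, leave any that is blue or yellow; of the rest the larger one is meant.

How it is judged:
By the outcome, as a careful person would: the job done as asked, in the order asked, and still so for the second after the job is handed in, while the arm keeps its last pose, push and grip.
It also fails if it takes over 58 s, if anything falls off the work surface, if the arm or the gripper's body presses on something with over 40 N, if the wrist force passes 120 N, or if a joint passes its speed limit or range.

## Working session

There is one attempt and no reset: what is moved stays moved. The work goes in short steps, Python scripts to look and compute and a shell command to move; the robot and the scene stay as the last step left them, time stands still between calls to the robot, and variables do not carry over. Pictures are saved under pics/ and viewed, about 8 in all and at most 12, crops included, and the job is handed in when it is done.

```bash
mkdir -p pics
cat > h.py <<'E'
import numpy as np, cv2
from workcell import arm, vision
def snap(n,f=None):
    s=vision.snapshot(n); im=cv2.cvtColor(np.asarray(s["pixels"]),cv2.COLOR_RGB2BGR)
    if f: cv2.imwrite("pics/"+f,im)
    s["im"]=im; return s
def ray(s,u,v):
    K=np.array(s["K"]);R=cv2.Rodrigues(np.array(s["rvec"],float))[0];t=np.array(s["tvec"],float).ravel()
    return -R.T@t, R.T@np.linalg.inv(K)@np.array([u,v,1.])
def onz(s,u,v,z):
    o,d=ray(s,u,v); return o+d*(z-o[2])/d[2]
def proj(s,p):
    return cv2.projectPoints(np.array([p],float),np.array(s["rvec"],float),np.array(s["tvec"],float),np.array(s["K"],float),None)[0].ravel()
def rel(p,ang=None):
    "shift to world TCP p in tool shares"
    st=arm.get_state();R=cv2.Rodrigues(np.array(st["ee_rot"],float))[0]
    return (R.T@(np.array(p)-np.array(st["position"]))/250).round(3)
E
python3 - <<'E'
from h import *
a=snap("top","t0.png");b=snap("side","s0.png")
cv2.imwrite("pics/a0.png",np.vstack([a["im"],b["im"]])[:, :][:,:] if 0 else cv2.resize(np.hstack([a["im"],b["im"]]),(800,300)))
for s in(a,b): print(ray(s,256,192),s["K"][0][0])
st=arm.get_state();print({k:np.round(v,3) for k,v in st.items()})
print(cv2.Rodrigues(np.array(st["ee_rot"]))[0].round(3))
E
```

```text
(array([ 476.48207525,   24.0042072 , 1220.06032121]), array([ 0.08129849, -0.02436768, -0.9964867 ])) 393.0679563937711
(array([250.53826093, 658.20019729, 674.0769315 ]), array([ 0.33456804, -0.70063049, -0.6304644 ])) 392.05850686244406
{'clock': np.float64(0.1), 'joints': array([ 1.176,  0.351,  1.652, -0.   ,  1.139, -0.085]), 'joint_vel': array([ 0.001, -0.001, -0.001, -0.002,  0.   , -0.001]), 'tau': array([-0.0000e+00, -5.0683e+01, -2.9187e+01, -0.0000e+00,  3.0000e-03,
       -0.0000e+00]), 'position': array([167.538, 523.543, 230.822]), 'ee_rot': array([-4.850e-01, -3.104e+00,  2.000e-03]), 'contact_force': array([-0.926,  0.255, -0.344]), 'wrist_torque': array([ 0.004,  0.032, -0.002]), 'opening': np.float64(85.305)}
[[-0.952  0.305 -0.   ]
 [ 0.305  0.952 -0.001]
 [ 0.    -0.001 -1.   ]]
```

View pics/t0.png

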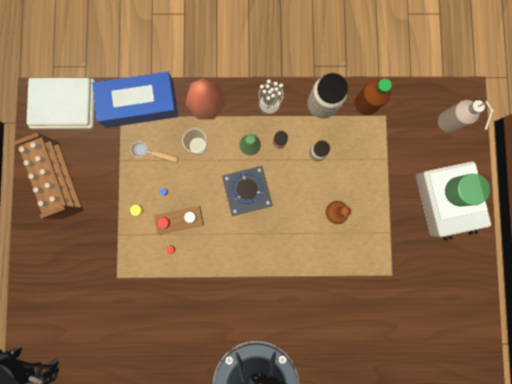

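View pics/s0.png

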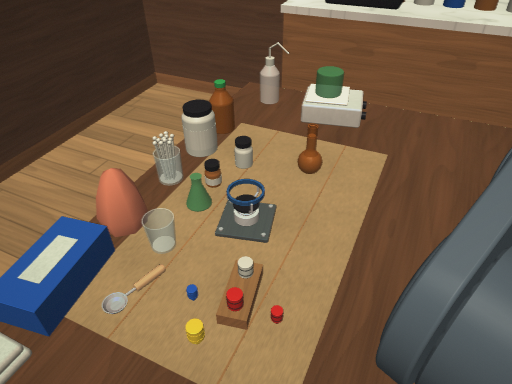

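Top view: amber flask at (338,212), cradle at (247,190), red stopper in the rack at (164,223), small red decoy at (171,250), white stopper at (190,217). The side view agrees with this: flask neck top at (312,128), ring at (246,193), red stopper at (235,298).

```bash
cat >> h.py <<'E'
def mask(s,lo,hi,box):
    m=cv2.inRange(cv2.cvtColor(s["im"],cv2.COLOR_BGR2HSV),lo,hi);k=np.zeros_like(m);x0,y0,x1,y1=box;k[y0:y1,x0:x1]=255
    return m&k
def big(m):
    c=max(cv2.findContours(m,cv2.RETR_EXTERNAL,cv2.CHAIN_APPROX_NONE)[0],key=cv2.contourArea);return c
def tri(a,pa,b,pb):
    o1,d1=ray(a,*pa);o2,d2=ray(b,*pb);k=np.linalg.lstsq(np.c_[d1,-d2],o2-o1,rcond=None)[0]
    p,q=o1+k[0]*d1,o2+k[1]*d2; return ((p+q)/2).round(1),np.linalg.norm(p-q).round(1)
E
python3 - <<'E'
from h import *
a=snap("top");b=snap("side")
def show(n,c): 
    print(n,cv2.boundingRect(c),cv2.contourArea(c),[np.round(x,1) for x in cv2.minEnclosingCircle(c)],[np.round(x,1) for x in cv2.fitEllipse(c)])
    return cv2.fitEllipse(c)[0]
R0,R1=(0,150,90),(6,255,255)
ra=show("redtop",big(mask(a,R0,R1,(150,210,182,236))));rb=show("redside",big(mask(b,R0,R1,(220,280,250,315))))
print(tri(a,ra,b,rb),onz(a,*ra,64))
B0,B1=(100,130,60),(118,255,255)
ca=show("ringtop",big(mask(a,B0,B1,(225,168,270,212))));cb=show("ringside",big(mask(b,B0,B1,(220,175,272,225))))
print(tri(a,ca,b,cb),onz(a,*ca,100),onz(b,*cb,97))
A0,A1=(4,120,40),(16,255,255)
fa=show("flasktop",big(mask(a,A0,A1,(322,195,360,230))));fc=big(mask(b,A0,A1,(290,115,330,180)));show("flaskside",fc)
for n,z in(("bulb",28),):print(onz(a,*fa,z))
w=mask(a,(0,0,150),(180,80,255),(182,208,200,226));wa=show("white",big(w));print(onz(a,*wa,64))
up=lambda i,f:cv2.resize(i,None,fx=f,fy=f,interpolation=cv2.INTER_CUBIC)
A=up(a["im"][190:235,315:365],6);C=up(a["im"][160:240,145:275],3);S=up(b["im"][115:180,285:335],6);D=up(b["im"][170:240,210:280],5)
H=np.zeros((800,800,3),np.uint8)
H[:270,:300]=A;H[:390,310:610]=S;H[400:640,:390]=C;H[400:750,400:750]=D
cv2.imwrite("pics/c1.png",cv2.resize(H,(600,600)))
E
```

```text
redtop (157, 218, 12, 10) 84.0 [array([162.8, 222.5]), np.float64(5.8)] [array([162.9, 222.5]), array([ 9.7, 11.3]), np.float64(90.0)]
redside (226, 287, 17, 24) 302.5 [array([234.5, 298.7]), np.float64(11.8)] [array([234.3, 298.4]), array([16.3, 24.2]), np.float64(176.9)]
(array([483.4, 271.6,  50.9]), np.float64(0.6)) [483.06496827 268.6782784   64.        ]Traceback (most recent call last):
  File "<stdin>", line 10, in <module>
  File "h.py", line 22, in big
    c=max(cv2.findContours(m,cv2.RETR_EXTERNAL,cv2.CHAIN_APPROX_NONE)[0],key=cv2.contourArea);return c
ValueError: max() iterable argument is empty
```

Run:
```python
from h import *
a=snap("top");b=snap("side")
def show(n,m):
    try:c=big(m)
    except ValueError: print(n,"none");return 0,0
    e=cv2.fitEllipse(c);print(n,cv2.boundingRect(c),cv2.contourArea(c),np.round(cv2.minEnclosingCircle(c)[0],1),[np.round(x,1) for x in e]);return e[0]
h=cv2.cvtColor(a["im"],cv2.COLOR_BGR2HSV); print(h[190,225:270:2].tolist())
ma=mask(a,(98,120,40),(125,255,255),(225,168,270,212));mb=mask(b,(98,140,40),(125,255,255),(220,175,272,225))
pts=lambda m:cv2.fitEllipse(cv2.convexHull(cv2.findNonZero(m)))
for s,m in((a,ma),(b,mb)):
    if m.any(): e=pts(m);print("ring",[np.round(x,1) for x in e],onz(s,*e[0],98).round(1))
A0,A1=(2,110,30),(18,255,255)
fa=show("flasktop",mask(a,A0,A1,(322,195,360,230)));show("flaskside",mask(b,A0,A1,(290,115,330,180)))
wa=show("white",mask(a,(0,0,150),(180,80,255),(182,208,200,226)));print(onz(a,*wa,64))
up=lambda i,f:cv2.resize(i,None,fx=f,fy=f,interpolation=cv2.INTER_CUBIC)
A=up(a["im"][190:235,315:365],6);C=up(a["im"][160:240,145:275],3);S=up(b["im"][115:180,285:335],6);D=up(b["im"][170:240,210:280],5)
H=np.zeros((800,800,3),np.uint8)
H[:270,:300]=A;H[:390,310:610]=S;H[400:640,:390]=C;H[400:750,400:750]=D
cv2.imwrite("pics/c1.png",cv2.resize(H,(600,600)))
```

```text
[[18, 89, 152], [0, 0, 100], [90, 3, 100], [111, 51, 106], [110, 96, 125], [0, 0, 96], [15, 44, 82], [14, 61, 79], [14, 61, 79], [15, 59, 78], [14, 57, 76], [14, 57, 76], [14, 64, 76], [13, 61, 75], [13, 61, 75], [14, 59, 73], [16, 41, 94], [110, 7, 103], [110, 114, 132], [90, 8, 94], [38, 10, 98], [23, 23, 101], [18, 112, 175]]
ring [array([246.7, 187.7]), array([28.8, 29.5]), np.float64(162.1)] [580.5  23.2  98. ]
ring [array([245. , 191.9]), array([26.7, 37. ]), np.float64(88.1)] [579.8  28.2  98. ]
flasktop (322, 195, 38, 35) 1258.0 [340.5 212. ] [array([340.5, 212. ]), array([40., 44.]), np.float64(90.0)]
flaskside (290, 115, 40, 65) 2246.0 [309.5 147. ] [array([308.8, 149.8]), array([44.9, 72. ]), np.float64(174.9)]
white (184, 211, 12, 12) 94.0 [189.4 216.7] [array([189.4, 216.8]), array([10.9, 11.2]), np.float64(74.9)]
[499.13652548 191.26691915  64.        ]
```

View pics/c1.png

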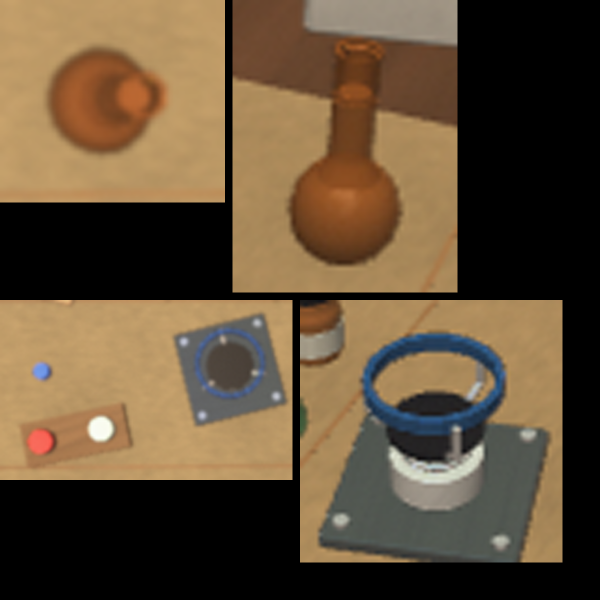

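The crops show the flask bulb at top (337.4,212.3) and side (310,161.7), and its rim at top (346.3,211.3) and side (312.9,125.7). The ring is at top (246.7,187.7) and side (245.5,~191). I cross-check these against the known heights next.

Run:
```python
from h import *
a=snap("top");b=snap("side")
print("bulb",tri(a,(337.4,212.3),b,(310,161.7)),onz(a,337.4,212.3,28).round(1),onz(b,310,161.7,36).round(1))
print("rim",tri(a,(346.3,211.3),b,(312.9,125.7)),onz(a,346.3,211.3,145).round(1),onz(b,312.9,125.7,145).round(1))
print("ring",tri(a,(246.7,187.7),b,(245.5,191)))
# base-plate bolts in crop C
P=[onz(a,145+x*4/9,160+(y-300)*4/9,10) for x,y in((184,342),(257,323),(277,397),(202,415))]
print("bolts mean",np.mean(P,0).round(1)); 
print("sideproj ring top at top-est",proj(b,(580.5,23.2,98)),proj(b,(580.5,25,98)))
for n,p in(("flask",(484,-185,205)),):print(rel(p))
```

```text
bulb (array([ 510.8, -252.4,   25.5]), np.float64(0.9)) [ 510.3 -251.9   28. ] [ 507.  -237.5   36. ]
rim (array([ 510.5, -249.1,  145. ]), np.float64(1.8)) [ 509.6 -249.4  145. ] [ 511.3 -248.8  145. ]
ring (array([580.8,  23.2,  96.6]), np.float64(0.3))
bolts mean [579.4  21.5  10. ]
sideproj ring top at top-est [245.68146244 190.59497798] [245.34215247 191.03533048]
[-2.07  -2.314  0.105]
```

```bash
python3 -m inch '[[-0.75,-0.84,0,0,0,0,0.4],[-0.75,-0.84,0,0,0,0,0.4],[-0.75,-0.84,0,0,0,0,0.4],[-0.75,-0.84,0,0,0,0,0.4],[-0.75,-0.84,0,0,0,0,0.4],[-0.75,-0.84,0,0,0,0,0.4],[-0.75,-0.84,0,0,0,0,0.4]]'; python3 -m inch '[[-0.75,-0.84,0,0,0,0,0.4],[-0.75,-0.84,0,0,0,0,0.4],[-0.75,-0.84,0,0,0,0,0.4],[-0.75,-0.84,0,0,0,0,0.4],[-0.75,-0.84,0,0,0,0,0.4],[-0.75,-0.84,0,0,0,0,0.4],[-0.75,-0.84,0,0,0,0,0.4]]'; python3 -c "
from h import *
print(rel((510.5,-250,230)),rel((510.5,-250,101)),arm.get_state()['joints'])"
```

```text
clock: 1.27
position: [282.2, 267.0, 231.4]
ee_rot: [0.485, 3.104, 0.0]
contact_force: [0.3, 0.4, -0.4]
opening: 60.2
clock: 2.15
position: [396.5, 10.9, 231.2]
ee_rot: [-0.483, -3.104, -0.001]
contact_force: [-0.1, -0.9, -1.4]
opening: 60.0
[-0.752 -0.855  0.004] [-0.752 -0.856  0.52 ] [-9.03796508e-02  6.48477117e-02  2.01506296e+00  5.43814220e-04
  1.06215165e+00 -1.35239949e+00]
```

```bash
python3 -m inch '[[-0.752,-0.855,0,0,0,0,0.4],[-0.752,-0.855,0,0,0,0,0.4],[-0.752,-0.855,0,0,0,0,0.4],[-0.752,-0.855,0,0,0,0,0.4],[-0.752,-0.855,0,0,0,0,0.4],[-0.752,-0.855,0,0,0,0,0.4],[-0.752,-0.855,0,0,0,0,0.4]]'
python3 - <<'E'
from h import *
print(rel((510.5,-250,101)))
b=snap("side");a=snap("top")
up=lambda i:cv2.resize(i,None,fx=4,fy=4,interpolation=cv2.INTER_CUBIC)
cv2.imwrite("pics/d1.png",np.hstack([up(b["im"][60:180,260:360]),up(a["im"][160:280,300:400])]))
E
```

```text
clock: 3.02
position: [510.7, -248.2, 230.8]
ee_rot: [-0.481, -3.103, -0.001]
contact_force: [-1.5, 0.3, -0.6]
opening: 59.9
[-0.002 -0.008  0.519]
```

View pics/d1.png

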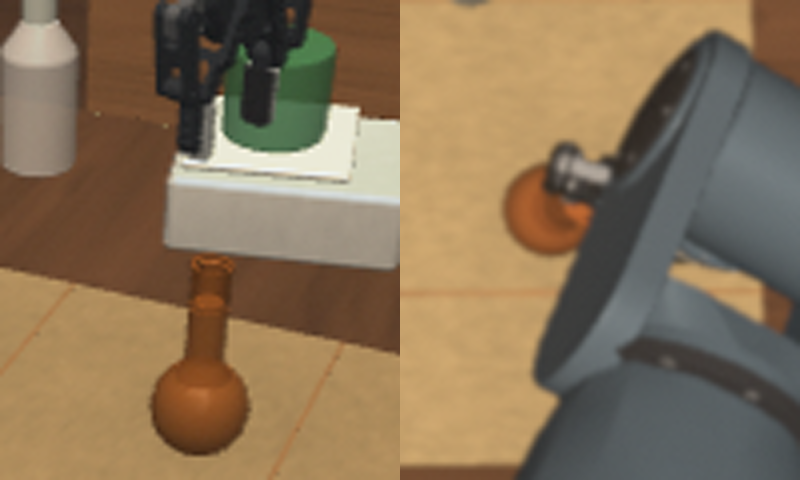

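Crop: the open fingers straddle the flask neck (mouth at (212,265), finger midpoint about (228,130)), consistent with my estimate to a few mm. I descend and grip.

```bash
python3 -m inch '[[0,-0.006,0.2,0,0,0,0.4],[0,-0.006,0.35,0,0,0,0.4],[0,-0.006,0.45,0,0,0,0.4],[0,-0.006,0.52,0,0,0,0.4],[0,-0.006,0.52,0,0,0,0.4],[0,-0.006,0.52,0,0,0,0.4]]' 40; python3 -m inch '[[0,0,0,0,0,0,-0.6],[0,0,0,0,0,0,-0.6],[0,0,0,0,0,0,-0.6],[0,0,0,0,0,0,-0.6],[0,0,0,0,0,0,-0.6],[0,0,0,0,0,0,-0.6]]' 40;  python3 - <<'E'
from h import *
b=snap("side")
up=lambda i:cv2.resize(i,None,fx=4,fy=4,interpolation=cv2.INTER_CUBIC)
cv2.imwrite("pics/d2.png",up(b["im"][60:180,260:360]))
E
```

```text
clock: 3.88
position: [510.6, -249.8, 102.2]
ee_rot: [0.48, 3.104, 0.0]
contact_force: [0.0, -0.5, 1.0]
opening: 59.9
clock: 4.62
position: [511.2, -250.2, 103.3]
ee_rot: [0.48, 3.102, -0.001]
contact_force: [-0.9, -0.3, 5.0]
opening: 28.7
```

View pics/d2.png

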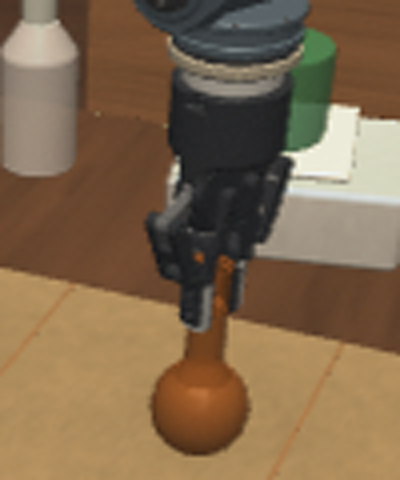

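Flask neck gripped (opening 28.7 mm) and upright in the crop, with the bulb centred at (200,405). I lift it and carry it to just above the cradle.

```bash
python3 -m inch '[[0,0,-0.15,0,0,0,-0.6],[0,0,-0.3,0,0,0,-0.6],[0,0,-0.45,0,0,0,-0.6],[0,0.1,-0.53,0,0,0,-0.6],[0.01,0.25,-0.53,0,0,0,-0.6],[0.02,0.4,-0.53,0,0,0,-0.6],[0.03,0.55,-0.53,0,0,0,-0.6],[0.05,0.7,-0.53,0,0,0,-0.6],[0.06,0.85,-0.53,0,0,0,-0.6],[0.065,0.95,-0.53,0,0,0,-0.6],[0.07,1,-0.53,0,0,0,-0.6],[0.07,1,-0.53,0,0,0,-0.6]]'; python3 -c "
from h import *
print(rel((580.5,23.5,235)))"
```

```text
clock: 6.18
position: [569.7, -6.3, 235.6]
ee_rot: [0.479, 3.102, -0.001]
contact_force: [0.1, -0.3, -1.4]
opening: 28.0
[-0.005  0.127  0.002]
```

```bash
python3 -m inch '[[0,0.07,0,0,0,0,-0.6],[-0.005,0.127,0,0,0,0,-0.6],[-0.005,0.127,0,0,0,0,-0.6],[-0.005,0.127,0,0,0,0,-0.6]]'
python3 - <<'E'
from h import *
b=snap("side");a=snap("top")
p=np.array(arm.get_state()["position"]);print(p.round(1),"bulb expected",proj(b,p+[0,0,-75]),proj(a,p+[0,0,-75]))
up=lambda i:cv2.resize(i,None,fx=5,fy=5,interpolation=cv2.INTER_CUBIC)
A0,A1=(2,150,30),(15,255,255)
m=mask(b,A0,A1,(215,110,275,200));c=big(m);print(cv2.boundingRect(c))
cv2.imwrite("pics/d3.png",np.hstack([up(b["im"][120:240,206:286]),up(a["im"][140:240,206:286][:, :]) if 0 else cv2.resize(a["im"][130:250,206:286],(400,600),interpolation=cv2.INTER_CUBIC)]))
E
```

```text
clock: 6.68
position: [580.4, 23.5, 235.5]
ee_rot: [0.479, 3.103, -0.002]
contact_force: [-0.7, -0.8, -1.5]
opening: 28.1
[580.3  23.3 235.6] bulb expected [244.95881418 168.90936669] [246.64849801 185.64614428]
(229, 120, 31, 65)
```

View pics/d3.png

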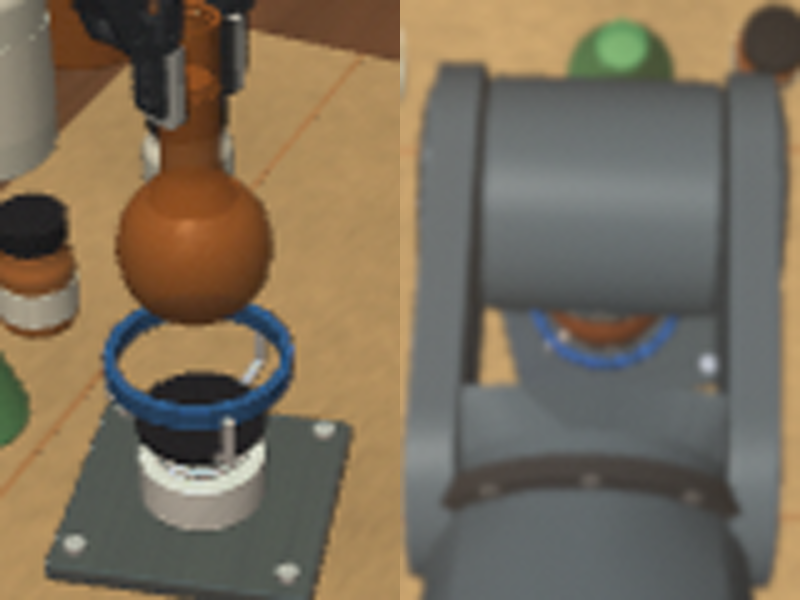

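Side: the bulb (centre column 244.9) matches the expected 245.0 over the ring (245.9). Top: the bulb's near edge is at row 345 of the crop, as expected for a centred flask. I lower it.

```bash
python3 -m inch '[[0,0,0.08,0,0,0,-0.6],[0,0,0.14,0,0,0,-0.6],[0,0,0.18,0,0,0,-0.6],[0,0,0.22,0,0,0,-0.6],[0,0,0.25,0,0,0,-0.6],[0,0,0.265,0,0,0,-0.6],[0,0,0.272,0,0,0,-0.6],[0,0,0.272,0,0,0,-0.6]]'
```

```text
clock: 7.78
position: [580.6, 23.2, 167.8]
ee_rot: [0.479, 3.102, -0.002]
contact_force: [0.5, 0.4, -1.5]
opening: 28.2
```

```bash
python3 -m inch '[[0,0,0.004,0,0,0,-0.6],[0,0,0.008,0,0,0,-0.6],[0,0,0.008,0,0,0,-0.6]]'; python3 -m inch '[[0,0,0.004,0,0,0,-0.6],[0,0,0.006,0,0,0,-0.6],[0,0,0.006,0,0,0,-0.6]]'
```

```text
clock: 8.15
position: [580.6, 23.2, 165.7]
ee_rot: [0.479, 3.102, -0.002]
contact_force: [-0.1, 0.2, -1.5]
opening: 28.1
clock: 8.52
position: [580.9, 23.2, 164.7]
ee_rot: [0.479, 3.101, -0.001]
contact_force: [-1.1, 0.6, 4.9]
opening: 28.4
```

Contact came at the expected height (165 mm). I release and back off upward.

```bash
python3 -m inch '[[0,0,0,0,0,0,0.1],[0,0,0,0,0,0,0.1],[0,0,0,0,0,0,0.1],[0,0,0,0,0,0,0.1],[0,0,-0.1,0,0,0,0.1],[0,0,-0.3,0,0,0,0.1],[0,0,-0.5,0,0,0,0.1],[0,0,-0.5,0,0,0,0.1]]';  python3 -m inch '[[0,0.25,0,0,0,0,0.2],[0,0.5,0,0,0,0,0.2],[0,0.75,0,0,0,0,0.2],[0,0.95,0,0,0,0,0.2],[0,0.95,0,0,0,0,0.2],[0,0.95,0,0,0,0,0.2]]'
python3 - <<'E'
from h import *
a=snap("top");b=snap("side")
up=lambda i:cv2.resize(i,(400,600),interpolation=cv2.INTER_CUBIC)
cv2.imwrite("pics/d4.png",np.hstack([up(b["im"][110:230,206:286]),up(a["im"][130:250,206:286])]))
print(rel((483.2,269.2,200)))
st=arm.get_state();R=cv2.Rodrigues(np.array(st["ee_rot"]))[0];print(R.round(3),st["joints"])
w=np.array([78,16.,0])/79.6  # perpendicular of rack axis
t=R.T@w;print("turn for jaw y along rack-normal, deg",np.degrees(np.arctan2(-t[0],t[1])))
E
```

```text
clock: 9.52
position: [581.8, 23.4, 293.7]
ee_rot: [0.478, 3.094, -0.0]
contact_force: [-0.5, -0.4, 0.3]
opening: 47.1
clock: 10.28
position: [653.2, 249.3, 292.9]
ee_rot: [0.478, 3.096, -0.002]
contact_force: [0.2, -0.2, 0.4]
opening: 51.4
[ 0.678 -0.128  0.368]
[[-0.953  0.303  0.01 ]
 [ 0.303  0.953 -0.002]
 [-0.01   0.001 -1.   ]] [ 0.29879804  0.58412171  1.13867711 -0.00485815  1.40995444 -0.96348661]
turn for jaw y along rack-normal, deg 60.773730216366765
```

View pics/d4.png

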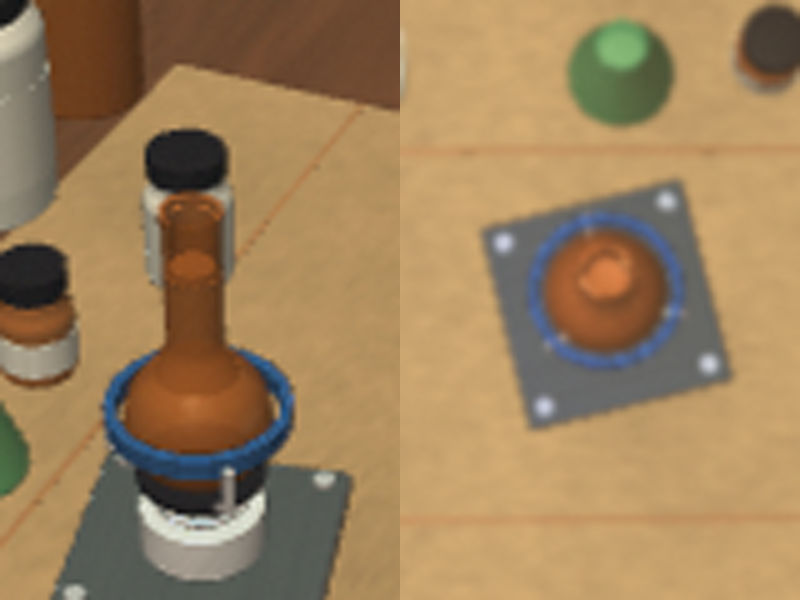

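The flask stands upright inside the ring, clear all round, with the mouth at side (244.4,151.6) and top (247.4,185). Next is the stopper: go above it, turning the jaws across the rack.

```bash
python3 -m inch '[[0.2,-0.04,0.1,0,0,0.1,0.2],[0.4,-0.08,0.25,0,0,0.2,0.2],[0.6,-0.12,0.4,0,0,0.3,0.2],[0.68,-0.126,0.57,0,0,0.4,0.2],[0.68,-0.126,0.57,0,0,0.5,0.2],[0.68,-0.126,0.57,0,0,0.6,0.2],[0.68,-0.126,0.57,0,0,0.676,0.2],[0.68,-0.126,0.57,0,0,0.676,0.2],[0.68,-0.126,0.57,0,0,0.676,0.2]]'
python3 - <<'E'
from h import *
a=snap("top");b=snap("side")
print("mouth",tri(a,(247.4,185),b,(244.4,151.6)),onz(a,247.4,185,207).round(1),onz(b,244.4,151.6,207).round(1))
p=(483.3,270.3,34)
st=arm.get_state();R=cv2.Rodrigues(np.array(st["ee_rot"]))[0];print(R.round(3),rel(p))
T=np.eye(3);d=np.array([78,16,0])/79.6;T=np.c_[np.cross(d,[0,0,-1]),d,[0,0,-1]]
print((cv2.Rodrigues(R.T@T)[0].ravel()/(np.pi/2)).round(4))
up=lambda i:cv2.resize(i,(400,400),interpolation=cv2.INTER_CUBIC)
cv2.imwrite("pics/d5.png",np.hstack([up(b["im"][230:330,190:290]),up(a["im"][175:265,130:220])]))
E
```

```text
clock: 11.5
position: [483.4, 269.3, 149.8]
ee_rot: [1.979, 2.428, 0.008]
contact_force: [-1.0, 0.1, 0.1]
opening: 51.5
mouth (array([579. ,  22. , 206.2]), np.float64(3.3)) [577.5  21.4 207. ] [580.1  23.6 207. ]
[[-0.201  0.98   0.01 ]
 [ 0.98   0.201 -0.002]
 [-0.004  0.009 -1.   ]] [ 0.005 -0.004  0.463]
[0.006  0.0025 0.0001]
```

View pics/d5.png

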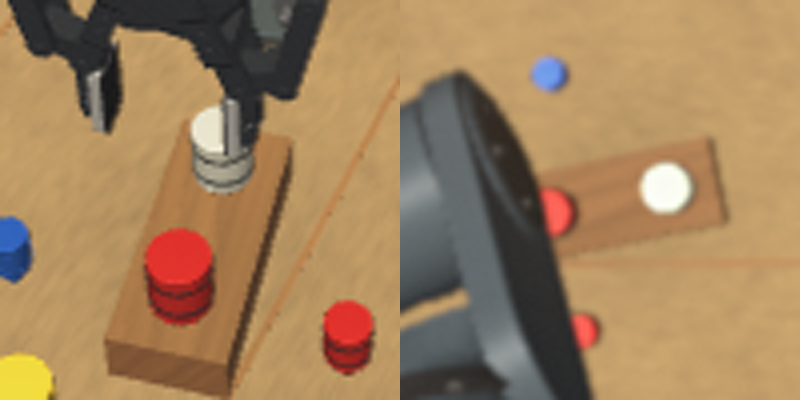

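Jaws straddle the red stopper across the rack, with its top at side (235,294.5) and the white one clear. Quick check of that point, then I descend.

```bash
python3 -c "
from h import *
b=snap('side');print(onz(b,235,294.5,64))"; python3 -m inch '[[0.005,-0.003,0.15,0.006,0.0025,0,0.2],[0.005,-0.003,0.28,0.006,0.0025,0,0.2],[0.005,-0.003,0.36,0.006,0.0025,0,0.2],[0.005,-0.003,0.36,0.006,0.0025,0,0.2]]'
```

```text
[481.64311362 271.63035461  64.        ]
clock: 12.15
position: [482.5, 270.2, 58.5]
ee_rot: [-1.984, -2.434, 0.004]
contact_force: [-0.2, -0.2, -0.0]
opening: 51.5
```

```bash
python3 -m inch '[[0.002,0,0.05,0,0,0,0.2],[0.002,0,0.094,0,0,0,0.2],[0.002,0,0.094,0,0,0,0.2],[0.002,0,0.094,0,0,0,-0.5],[0.002,0,0.094,0,0,0,-0.5],[0.002,0,0.094,0,0,0,-0.5],[0.002,0,0.094,0,0,0,-0.5],[0.002,0,0.094,0,0,0,-0.5]]' 60; python3 -m inch '[[0,0,-0.1,0,0,0,-0.5],[0,0,-0.3,0,0,0,-0.5],[0,0,-0.5,0,0,0,-0.5],[0,0,-0.7,0,0,0,-0.5],[0,0,-0.9,0,0,0,-0.5],[0,0,-0.97,0,0,0,-0.5],[0,0,-0.97,0,0,0,-0.5]]'; python3 -c "
from h import *
print(rel((580,23.2,275)))"
```

```text
clock: 13.15
position: [482.6, 270.7, 35.6]
ee_rot: [-1.985, -2.434, 0.003]
contact_force: [-0.8, -1.0, 6.1]
opening: 30.3
clock: 14.02
position: [483.4, 271.1, 279.1]
ee_rot: [1.985, 2.435, 0.001]
contact_force: [-0.5, -0.1, -1.9]
opening: 30.3
[-1.049  0.179  0.016]
```

```bash
python3 -m inch '[[-0.15,0.03,0,0,0,0,-0.5],[-0.3,0.06,0,0,0,0,-0.5],[-0.45,0.08,0,0,0,0,-0.5],[-0.6,0.1,0,0,0,0,-0.5],[-0.75,0.13,0,0,0,0,-0.5],[-0.9,0.16,0,0,0,0,-0.5],[-1,0.179,0,0,0,0,-0.5],[-1,0.179,0,0,0,0,-0.5],[-1,0.179,0,0,0,0,-0.5]]'
python3 - <<'E'
from h import *
st=arm.get_state();R=cv2.Rodrigues(np.array(st["ee_rot"]))[0];print(R.round(3),rel((580,23.2,240)))
d=np.array([78,16,0])/79.6;T=np.c_[np.cross(d,[0,0,-1]),d,[0,0,-1]]
print((cv2.Rodrigues(R.T@T)[0].ravel()/(np.pi/2)).round(4))
E
```

```text
clock: 15.15
position: [577.1, 35.8, 278.1]
ee_rot: [-1.984, -2.434, 0.0]
contact_force: [0.0, -0.2, -1.3]
opening: 30.4
[[-0.202  0.979 -0.001]
 [ 0.979  0.202  0.001]
 [ 0.001 -0.001 -1.   ]] [-0.052  0.001  0.152]
[-0.0006 -0.0005  0.0005]
```

```bash
python3 -m inch '[[-0.04,0.001,0.08,0,0,0,-0.5],[-0.052,0.001,0.136,0,0,0,-0.5],[-0.052,0.001,0.136,0,0,0,-0.5],[-0.052,0.001,0.136,0,0,0,-0.5]]'
python3 - <<'E'
from h import *
b=snap("side")
p=np.array(arm.get_state()["position"]);print(p.round(1))
x0,y0,f=215,115,8
q=lambda P:((proj(b,P)-[x0,y0])*f).round(1)
print("seat",q(p-[0,0,5.6]),"tip",q(p-[0,0,23.6]),"mouth nominal",q((580.5,23.2,207)))
m=mask(b,(0,150,60),(6,255,255),(x0,100,x0+60,175));c=big(m);print("red box",[(v) for v in cv2.boundingRect(c)])
cv2.imwrite("pics/d6.png",cv2.resize(b["im"][y0:y0+75,x0:x0+60],None,fx=f,fy=f,interpolation=cv2.INTER_CUBIC))
E
```

```text
clock: 15.65
position: [580.0, 23.6, 244.6]
ee_rot: [-1.984, -2.435, -0.0]
contact_force: [0.4, -0.9, -0.4]
opening: 30.8
[580.1  23.5 244.8]
seat [231.4 190.3] tip [233.5 248.1] mouth nominal [234.3 291.8]
red box [236, 121, 15, 27]
```

View pics/d6.png

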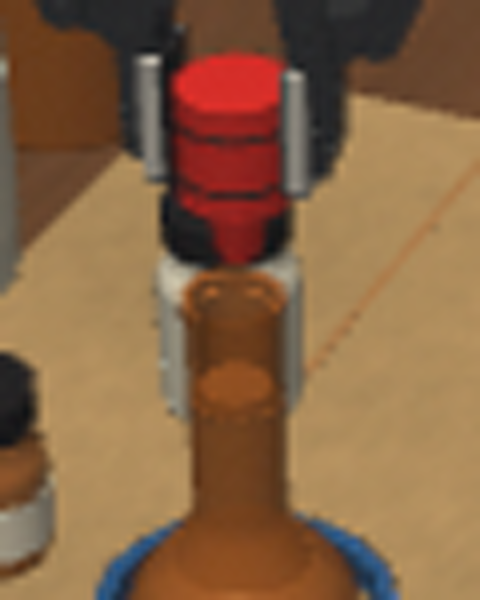

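The stopper hangs straight over the mouth: grip centre column 231 (expected 231.4), mouth centre about (235.5,293) against nominal (234,292), so within about 1 mm. I lower it gently and watch the force.

```bash
python3 -m inch '[[0,0.001,0.03,0,0,0,-0.5],[0,0.001,0.06,0,0,0,-0.5],[0,0.001,0.08,0,0,0,-0.5],[0,0.001,0.08,0,0,0,-0.5]]'; python3 -m inch '[[0,0,0.015,0,0,0,-0.5],[0,0,0.03,0,0,0,-0.5],[0,0,0.03,0,0,0,-0.5]]'
```

```text
clock: 16.2
position: [580.2, 23.6, 224.3]
ee_rot: [-1.984, -2.435, 0.0]
contact_force: [0.0, 0.7, -0.6]
opening: 30.4
clock: 16.58
position: [580.1, 23.6, 216.5]
ee_rot: [-1.984, -2.434, 0.001]
contact_force: [-0.1, -0.8, -0.6]
opening: 29.9
```

```bash
python3 -m inch '[[0,0,0.008,0,0,0,-0.5],[0,0,0.014,0,0,0,-0.5],[0,0,0.014,0,0,0,-0.5]]'; python3 -m inch '[[0,0,0.004,0,0,0,-0.5],[0,0,0.006,0,0,0,-0.5],[0,0,0.006,0,0,0,-0.5]]'
```

```text
clock: 16.95
position: [580.1, 23.6, 212.9]
ee_rot: [-1.984, -2.434, 0.0]
contact_force: [0.6, -0.5, -0.5]
opening: 30.3
clock: 17.32
position: [580.3, 23.6, 211.8]
ee_rot: [-1.984, -2.435, -0.0]
contact_force: [1.1, -0.3, 4.9]
opening: 29.9
```

Seated (contact at 212 mm, as predicted). Now I press down.

```bash
python3 -m inch '[[0,0,0.015,0,0,0,-0.5],[0,0,0.03,0,0,0,-0.5],[0,0,0.045,0,0,0,-0.5],[0,0,0.06,0,0,0,-0.5],[0,0,0.06,0,0,0,-0.5]]' 80; python3 -m inch '[[0,0,0.006,0,0,0,-0.5],[0,0,0.01,0,0,0,-0.5],[0,0,0.01,0,0,0,-0.5]]'
```

```text
clock: 17.95
position: [580.7, 23.6, 197.5]
ee_rot: [1.984, 2.435, 0.001]
contact_force: [-0.5, 0.1, 10.8]
opening: 29.9
clock: 18.32
position: [580.9, 23.6, 195.9]
ee_rot: [1.984, 2.435, 0.002]
contact_force: [-1.6, 0.3, 11.0]
opening: 30.0
```

```bash
python3 -m inch '[[0,0,0.008,0,0,0,-0.5],[0,0,0.014,0,0,0,-0.5],[0,0,0.014,0,0,0,-0.5]]'; python3 -m inch '[[0,0,0.006,0,0,0,-0.5],[0,0,0.01,0,0,0,-0.5],[0,0,0.01,0,0,0,-0.5]]'
```

```text
clock: 18.7
position: [581.8, 23.5, 194.7]
ee_rot: [1.982, 2.433, 0.005]
contact_force: [-4.8, -0.1, 20.9]
opening: 29.5
clock: 19.08
position: [582.8, 23.4, 194.8]
ee_rot: [1.98, 2.431, 0.008]
contact_force: [-4.9, 0.2, 23.6]
opening: 29.6
```

The height stopped changing at 194.7 mm while the force rose, so this looks like the stop. I check it with a picture and measure the ring's drop.

Run:
```python
from h import *
b=snap("side");st=arm.get_state();print(np.round(st["position"],1),np.round(st["contact_force"],1))
m=mask(b,(98,140,40),(125,255,255),(220,175,272,235));e=cv2.fitEllipse(cv2.convexHull(cv2.findNonZero(m)));print(e)
o=proj(b,(580.5,23.2,98));print("ring drop px expected",proj(b,(580.5,23.2,80))[1]-o[1],"seen",e[0][1]-191.9)
cv2.imwrite("pics/d7.png",cv2.resize(b["im"][130:240,205:285],None,fx=5,fy=5,interpolation=cv2.INTER_CUBIC))
```

```text
[582.7  23.4 194.8] [-4.1 -0.1 23.4]
((245.1890106201172, 197.73365783691406), (26.826065063476562, 36.38481140136719), 87.43775177001953)
ring drop px expected 5.907692421508472 seen 5.833657836914057
```

View pics/d7.png

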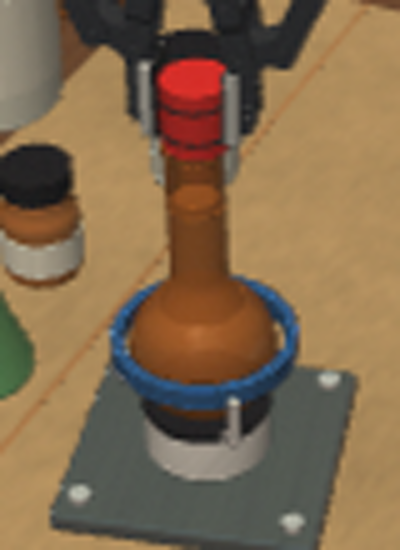

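The stopper is fully seated and the ring has dropped 5.8 px (5.9 expected for 18 mm). The neck leans about 1° from a small sideways push (-4.5 N in x), so I ease that off while keeping the push.

```bash
python3 -m inch '[[0,-0.004,0.01,0,0,0,-0.5],[0,-0.008,0.01,0,0,0,-0.5],[0,-0.008,0.01,0,0,0,-0.5],[0,-0.008,0.01,0,0,0,-0.5]]'
```

```text
clock: 19.62
position: [581.7, 23.1, 194.7]
ee_rot: [1.978, 2.429, 0.012]
contact_force: [-4.0, 1.8, 22.2]
opening: 29.6
```

Run:
```python
from h import *
b=snap("side")
m=mask(b,(98,140,40),(125,255,255),(220,175,272,235));e=cv2.fitEllipse(cv2.convexHull(cv2.findNonZero(m)));st=arm.get_state()
print("drop px",e[0][1]-191.9,np.round(st["position"],1),np.round(st["contact_force"],1))
print(arm.close_job())
```

```text
drop px 5.818795776367182 [581.7  23.1 194.7] [-3.9  1.7 22.6]
the job is handed in; nothing more can be done
None
```

The amber flask is standing in the cradle's ring with the red stopper in its mouth, and the cradle was pressed to its stop and still held there when I handed in, at about 20 s on the clock. I released the flask in the ring before fetching the stopper from the rack.

- **Stop reached:** the ring had dropped 5.8 px in the side view, against 5.9 px expected for 18 mm. The TCP stayed at 194.7 mm while the push rose from 11 N to about 22 N.
- **Stopper seated:** contact came at the predicted height of 212 mm, and the picture shows the grip resting on the rim.
- **Remaining lean:** a sideways push of about 4 N in x remained, with the flask leaning about 1°. My correction moved the TCP back about 1 mm but only reduced the sideways force slightly (4.9 to 3.9 N).
- **Gripper opening:** it read about 30 mm on the 32 mm stopper grip. The stopper still lifted and seated at the expected heights.
- **Other objects:** I did not touch the white stopper, jars or glassware, but I did not measure their positions again at the end.

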